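# Nip a toy mirror in the pull-up press

### The arm

A 7-joint arm with a two-finger parallel gripper is mounted at the origin on the work surface. World frame = base frame: x ahead of the robot, y to its left, z up, the work surface at z = 0. Lengths are in m, angles in rad, forces in N, time in s.
With the tool pointing down it reaches from about 0.4 to 0.85 m from the base axis. Payload 10.4 kg.
Tool frame: the origin (TCP) lies midway between the tips of the shut fingers; the grasp point (between the pads) lies 19 mm behind it; z points along the fingers, y is the direction in which the jaws open and shut (so a half turn about z gives the same grasp; the last joint's range is limited). The gripper opens to 85 mm and grips with 20 to 120 N. Pads are 22 mm wide; open, the fingers measure 114 mm over their backs; the gripper's body (76 mm by 85 mm) begins 54 mm behind the grasp point. The pads swing forward as they close: fully open they stand 13 mm farther back than shut.
Start: joints at [1.141, 0.332, -0.065, 1.46, 0.022, 1.35, -0.088], TCP at [0.247, -0.574, 0.231] pointing down, gripper open.
Joint ranges: [-2.6, 2.6], [-0.5, 2.12], [-1.47, 1.34], [0.16, 2.42], [-1.27, 4.41], [0.06, 2.06], [-2.6, 2.6]. Speed limits (rad/s): [2.22, 2.22, 2.79, 2.79, 3.14, 3.14, 3.14].

### API

Orientations are given as a unit quaternion [x, y, z, w].
In Python, from workcell import get_obs, camera, calibration, hand_in gives the robot as it stands.
- The arm moves only by the shell command python3 -m handwheel 'ROWS' [FORCE]. ROWS is JSON, a list of rows, each an object with "jaw": the finger opening in mm, from 0 to 85.4; "delta_pos": the shift along the tool's x, y, z scaled (see below), a list of three; "turn": the turn about the tool's z scaled (see below). In form: [{"jaw": jaw, "delta_pos": [tx, ty, tz], "turn": turn}, ...]. A call has 1 to 10 rows; each row is the pose to reach, as a shift and turn from the pose commanded when the call began, along the tool's axes at that moment, turning the shorter way round; what a row does not reach only later rows make up. The controller multiplies each number of a shift by 1 m and each number of a turn by pi rad. A row lasts 1/12 s, in which the tool goes at most 41.7 mm and 7.16 degrees, less where a joint would pass 70% of its speed; a pose out of reach is approached as far as the arm can. A call with a number of a shift or a turn outside -1 to 1 is refused whole. A call with a gripper value outside its range is refused whole. The fingers move at their own pace and stop on an object; FORCE is the grip in N (left out, the last holds). Time passes only in rows, so rows that repeat a pose let the fingers close. It gives the time, the measured TCP pose, the force and the opening at its end, in the units of the state.
- get_obs(): the state, without advancing time (a new reading comes with each control period).
- camera(name): name is "scene" or "top" or "wrist"; returns the picture (420x560x3 uint8, red, green, blue); there is no depth.
- calibration(name): a dict with "mtx" (3x3 intrinsics, pixels), "rvec" (rotation vector, rad) and "tvec" (3), from world to camera coordinates, as OpenCV has them. Camera axes: x right, y down, z forward; pixel columns grow to the right and rows downward; lengths in m; the calibration is good to about 2 mm. A picture is of the moment at which its call begins: read the wrist's pose just before it. calibration takes no time and is no camera call; for the wrist camera it gives the pose at the moment of the call.
- hand_in(): hands the job in, once; it reports no verdict.
The state is a dict: "clock": time; "joint_pos": joint angles; "joint_velocities": joint speeds; "tau": joint torques, N m; "position": TCP position; "ee_rot": TCP orientation; "ft_force": force on the tool from outside, world axes, zero at the start; "torque": the same for the moment, N m; "grip_width": opening from 0.0 (shut) to 1.0 (fully open).
Only numpy, scipy, OpenCV 4.12 (cv2) and the standard library are available. Lean on these libraries where they do the work, as an engineer would, in place of code of your own. Each camera call takes 0.05 s, during which the arm holds its last target.

### The job

The toy hand mirror lies drawn back on the lifting pad of the small bench press. Push it gently home against the two back stop pins, then turn the press handwheel anticlockwise, following it as it rises, until the pad has lifted the mirror and nipped it snugly under the sprung foot: clearly tight by feel, but not so hard that the mirror cracks. Let go and leave it nipped, with the other parts on the bench undisturbed.

Things in the scene. Friction and masses are not known exactly. Their poses are not given: they have to be found in the camera images.
- mirror (a point): Centre of the loose toy hand mirror, 7 mm above its underside: a lavender plastic disc 90 mm across, 12.5 mm thick, with a bright mirror 74 mm across 1.5 mm proud on top, and a flat handle 22 mm wide, 12.5 mm thick along the mirror's -x, ending 135 mm from the disc's centre. 90 g. Lies on the press's lifting pad, handle towards the robot, 14 to 30 mm short of home.
- grip_end (a point): Middle of the end face of the mirror's handle (135 mm from the disc's centre, half-way up). It overhangs the pad, about 40 mm above the press's base plate. Push here along the mirror's +x: 1 or 2 N slide it, until the stop pins resist. Finger forces on the mirror stay under 40 N.
- nest (a point): Where mirror is when home; 7 mm above the pad's top, rises with the pad. +x is the way the mirror is pushed home (away from the robot), z up. Two steel back stop pins 10 mm high stand at the disc's +x rim; two thin guide pins 12 mm high, 98 mm to the nest's -x, straddle the handle with 2 mm play each side.
- hub (a point): Centre of the handwheel, on its upright axis, level with the rim's top. Dark steel wheel, rim circle of 55 mm radius, 12 mm thick, three spokes, on an upright screw 165 mm to the nest's -y side and 30 mm to its -x side, about 173 mm above the bench at the start. Nothing else of the press is as high.
- handle (a point): centre of the wheel's revolving crank handle: an upright black plastic cylinder 22 mm across and 38 mm high standing on the rim, 55 mm from the axis, and free to spin about its own upright axis (so a hand gripping it need not turn). This point is on the handle's axis, half-way up, 19 mm above the rim's top.
- wheel (a joint): Angle in rad, 0 at start, growing anticlockwise from above, which raises wheel, screw and pad 4 mm per rad; stop at 9.4. Running free it takes 4 to 5 N along its handle's path; each N of nip adds 0.073 N: a good 40 N nip feels as 3 N more, cracking as 6 N more (a hand paused at rest feels about 3 N less in all cases). Foot touches at 3 to 6 rad; nip is right some 0.7 rad later. Let go, friction holds up to about 45 N of nip.
- lift (a joint): height in m by which the pad has risen: 0 at the start, 0.004 times the wheel's angle
- nozzle_mid (a point): bystander: centre of a white plastic hairdryer nozzle, 52 mm across and 45 mm high, standing on the bench beyond the wheel's side of the press. Leave it alone.
- spring_mid (a point): bystander: centre of a small chromed torsion spring, coil 21 mm across and 17 mm high with two legs about 30 mm long, lying on the bench in front of the press. Leave it alone.
- plain_frame_mid (a point): bystander: centre of the ring of an empty lavender mirror frame, ring 96 mm across, 12 mm thick, lying on the bench. Leave it alone.
- adhesive_mid (a point): bystander: middle of a closed white adhesive bottle, 40 mm across, 100 mm high, standing on the bench. Leave it alone.
- driver: bystander: a screwdriver lying on the bench. Leave it alone.
- press: The press, bolted down; origin under its base plate (220 x 310 x 12 mm), axes as the nest's. Over the nest an arm 36 mm wide (top at most 145 mm up) from a column at +x holds the pressing foot, a rubber disc 36 mm across, 12 to 24 mm above the mirror at the start (set by hand, not measured), yielding on a spring of 15 N per mm. Snug is 20 to 60 N; above 80 N the mirror cracks.
Not all that is in view belongs to the job. What is shaped like the part that bears mirror but orange is not meant.

How it is judged:
On the way, in this order (a step that is already met when the one before it is completed fails the run):
1. the mirror is home against the back stop pins (within 3 mm), the pad still down (distance between mirror and nest below 0.003 m and value of joint lift below 0.004 m), for 0.2 s.
2. the mirror is nipped by turning the wheel: more than 20 N between pad and mirror (contact force between frame and lift above 20 N and value of joint lift above 0.011 m and distance between mirror and nest below 0.004 m), for 0.2 s.
At the end, for the whole second after the job is handed in: The mirror lies home on the raised pad (within 4 mm of its nest), at rest, nipped under the foot with 20 to 80 N (all of step 2 and contact force between frame and lift below 80 N and linear speed of frame below 0.005 m/s); the robot touches nothing.
It fails at once if the mirror is cracked: more than 80 N between it and the pad or its pins (contact force between frame and lift above 80 N).
It fails at once if the fingers press or squeeze the mirror with more than 40 N (contact force between the fingers and frame above 40 N).
It fails at once if a bystander is moved by more than 20 mm (distance of any of nozzle_mid, spring_mid, plain_frame_mid, adhesive_mid, driver from where it was at the start of the episode above 0.02 m).
It also fails if it takes over 70 s, if anything falls off the work surface, if the arm or the gripper's body presses on something with over 40 N, if the wrist force passes 120 N, or if a joint passes its speed limit or range.

## Working session

There is one attempt and no reset: what is moved stays moved. The work goes in short steps, Python scripts to look and compute and a shell command to move; the robot and the scene stay as the last step left them, time stands still between calls to the robot, and variables do not carry over. Pictures are saved under pics/ and viewed, and the job is handed in when it is done.

```bash
mkdir -p pics; ls
python3 - <<'E'
from workcell import *
import cv2
print(get_obs())
for n in ("scene","top","wrist"):
    cv2.imwrite(f"pics/{n}0.png",camera(n)[:,:,::-1])
    c=calibration(n); print(n,c)
E
```

```text
pics
{'clock': 0.0, 'joint_pos': array([ 1.14141245,  0.3329069 , -0.0647049 ,  1.46097106,  0.02160028,
        1.34987757, -0.08848492]), 'joint_velocities': array([-0.00039438, -0.00013968, -0.00089239,  0.00112179, -0.00011004,
        0.00024074,  0.00010249]), 'tau': array([-6.98649706e-05, -6.25434923e+01,  4.93591034e-02, -3.91613531e+01,
        1.62892789e-02,  9.83509206e-03, -4.45183969e-05]), 'position': array([ 0.24713203, -0.57364835,  0.23047986]), 'ee_rot': array([ 9.79382623e-01,  2.02012721e-01, -1.80484133e-04, -7.11106189e-04]), 'ft_force': array([-0.61497688,  0.07313621,  0.30414567]), 'torque': array([ 0.02102802,  0.03733898, -0.02022574]), 'grip_width': 0.9966470493972355}
scene {'mtx': array([[526.79572605,   0.        , 280.32719278],
       [  0.        , 526.79572605, 211.51688479],
       [  0.        ,   0.        ,   1.        ]]), 'rvec': array([ 2.32814728,  0.84753999, -0.31795514]), 'tvec': array([-0.4153035 , -0.13373931,  1.92227308])}
top {'mtx': array([[527.80059505,   0.        , 272.80591533],
       [  0.        , 527.80059505, 204.63840486],
       [  0.        ,   0.        ,   1.        ]]), 'rvec': array([ 2.20675909, -2.19166531,  0.05226342]), 'tvec': array([0.00196022, 0.50054118, 1.5311817 ])}
wrist {'mtx': array([[352.12434259,   0.        , 282.09407997],
       [  0.        , 352.12434259, 211.60510009],
       [  0.        ,   0.        ,   1.        ]]), 'rvec': array([-2.42521971,  1.59505645,  0.22212478]), 'tvec': array([-0.62587046, -0.03564063,  0.37784459])}
```

View pics/scene0.png

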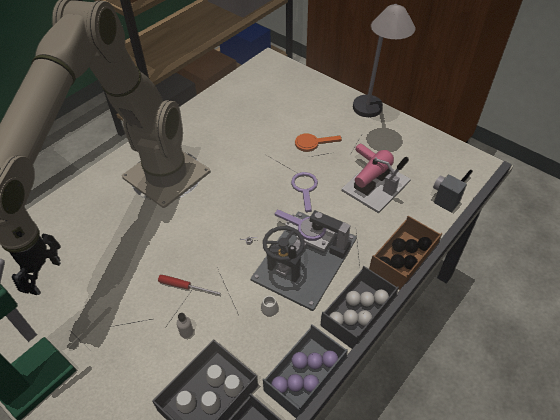

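View pics/top0.png

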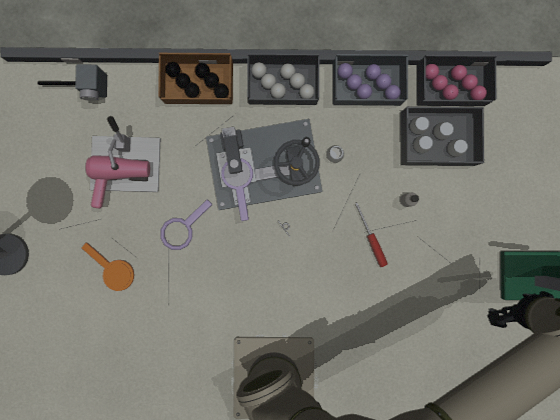

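View pics/wrist0.png

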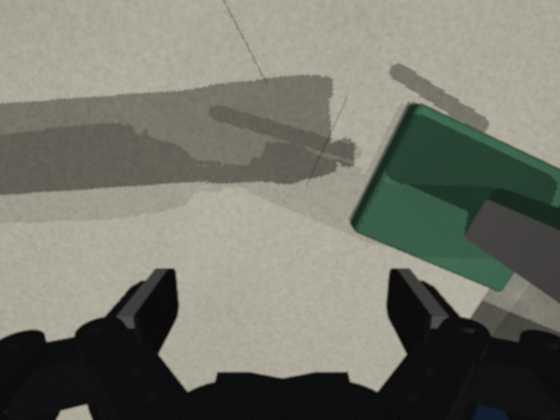

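The top view shows three similar parts. The lavender mirror is on the press at about (237,173), with its handle end at (243,218). The empty lavender ring frame is at (177,233), and the orange decoy is at (118,275). The one on the press pad with a filled disc fits the description. I'll confirm it in a crop.

Run:
```python
import cv2
im=cv2.imread("pics/top0.png")[105:240,195:355]
cv2.imwrite("pics/crop_top.png",cv2.resize(im,None,fx=4.4,fy=4.4,interpolation=cv2.INTER_CUBIC))
im=cv2.imread("pics/scene0.png")[195:315,235:365]
cv2.imwrite("pics/crop_scene.png",cv2.resize(im,None,fx=5,fy=5,interpolation=cv2.INTER_CUBIC))
```

```text
(no output)
```

View pics/crop_top.png

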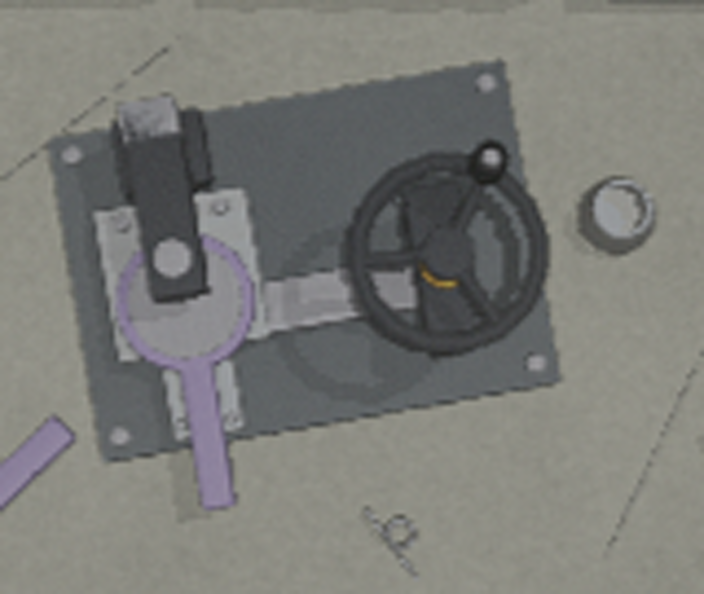

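View pics/crop_scene.png

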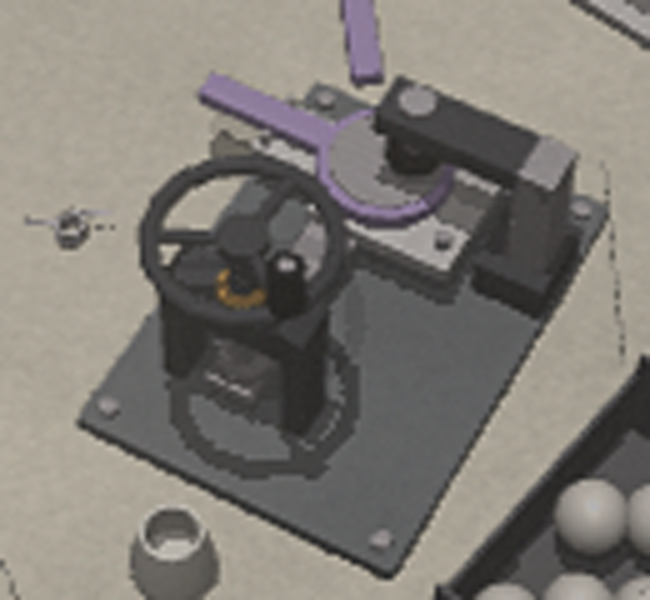

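The crop confirms it: a filled reflective disc with a lavender handle lies on the pad under the arm, between the guide pins. In crop pixels the handle end is at (218,507), the hub at (445,250) and the crank handle top at (490,155). Next I'll convert these to positions.

```bash
cat > h.py <<'E'
import numpy as np, cv2
from workcell import *
from scipy.spatial.transform import Rotation as R
def ray(n,uv,z,c=None):
    c=c or calibration(n); Rm=cv2.Rodrigues(np.array(c['rvec'],float))[0]; t=np.array(c['tvec'],float).ravel()
    p=cv2.undistortPoints(np.array([[uv]],float),c['mtx'],None)[0,0]
    o=-Rm.T@t; d=Rm.T@np.array([p[0],p[1],1]); s=(z-o[2])/d[2]; return o+s*d
def proj(n,P,c=None):
    c=c or calibration(n); return cv2.projectPoints(np.array(P,float).reshape(-1,3),np.array(c['rvec'],float),np.array(c['tvec'],float),c['mtx'],None)[0][:,0]
E
python3 - <<'E'
from h import *
def T(u,v,z): return ray('top',(195+(u+.5)/4.4-.5,105+(v+.5)/4.4-.5),z)
c=[T(50,140,.012),T(503,60,.012),T(560,378,.012),T(105,460,.012)]
for p in c: print(p)
print('widths',np.linalg.norm(c[0]-c[1]),np.linalg.norm(c[1]-c[2]))
x=(c[0]-c[3]+c[1]-c[2]);print('yaw x',np.degrees(np.arctan2(x[1],x[0])))
y=(c[0]-c[1]+c[3]-c[2]);print('yaw y',np.degrees(np.arctan2(y[1],y[0]))-90)
m=T(187,302,.06); e=T(218,507,.06);print('mirror',m,e,np.linalg.norm(m-e)); d=m-e;print('yaw m',np.degrees(np.arctan2(d[1],d[0])))
hub=T(445,250,.173);h=T(490,157,.211);print('hub',hub,'handle',h,h-hub,np.linalg.norm((h-hub)[:2]))
def S(u,v,z): return ray('scene',(235+(u+.5)/5-.5,195+(v+.5)/5-.5),z)
print('scene hub',S(243,233,.173),'h',S(290,263,.211),'end',S(212,88,.05))
print('press origin',np.mean(c,0))
print('nozzle',T(617,205,.045))
E
```

```text
[0.69974401 0.20311757 0.012     ]
[ 0.75581579 -0.099222    0.012     ]
[ 0.54282296 -0.13791564  0.012     ]
[0.48618043 0.16393597 0.012     ]
widths 0.30749514683618756 0.21647896399892186
yaw x 10.346386658088477
yaw y 10.567287471102418
mirror [0.58676453 0.10737524 0.06      ] [0.45472186 0.08615488 0.06      ] 0.13373693721351296
yaw m 9.12984525686021
hub [ 0.60713771 -0.05381301  0.173     ] handle [ 0.65678779 -0.07801819  0.211     ] [ 0.04965008 -0.02420519  0.038     ] 0.05523605409834262
scene hub [ 0.60269162 -0.05417194  0.173     ] h [ 0.65390238 -0.07457019  0.211     ] end [0.45188787 0.0925308  0.05      ]
press origin [0.62114079 0.03247898 0.012     ]
nozzle [ 0.65388533 -0.17172292  0.045     ]
```

```bash
cat >> h.py <<'E'
def shift(P,yaw=None):
    o=get_obs(); Rt=R.from_quat(o['ee_rot']); v=Rt.inv().apply(np.array(P)-o['position'])
    x=Rt.as_matrix()[:,0]; y=np.degrees(np.arctan2(x[1],x[0]))
    print('pos',np.round(o['position'],4),'yaw',round(y,2),'shift',np.round(v,4),'turn', None if yaw is None else round((y-yaw)/180,4),'F',np.round(o['ft_force'],2),'t',o['clock'])
E
python3 -c "
from h import *
shift([.42,.08,.23],10.4); shift([.42,.08,.15],10.4)"
```

```text
pos [ 0.2472 -0.5737  0.2307] yaw 23.31 shift [ 0.4174 -0.532   0.0013] turn 0.0717 F [ 0.82 -0.67  0.15] t 0.15
pos [ 0.2472 -0.5737  0.2307] yaw 23.31 shift [ 0.4174 -0.5319  0.0813] turn 0.0717 F [ 0.82 -0.67  0.15] t 0.15
```

```bash
python3 -m handwheel '[{"jaw":0,"delta_pos":[0.025,-0.03,0],"turn":0.03},{"jaw":0,"delta_pos":[0.05,-0.06,0],"turn":0.0717},{"jaw":0,"delta_pos":[0.075,-0.09,0],"turn":0.0717},{"jaw":0,"delta_pos":[0.1,-0.12,0],"turn":0.0717},{"jaw":0,"delta_pos":[0.125,-0.15,0],"turn":0.0717},{"jaw":0,"delta_pos":[0.15,-0.18,0],"turn":0.0717},{"jaw":0,"delta_pos":[0.175,-0.21,0],"turn":0.0717},{"jaw":0,"delta_pos":[0.2,-0.24,0],"turn":0.0717},{"jaw":0,"delta_pos":[0.225,-0.27,0],"turn":0.0717},{"jaw":0,"delta_pos":[0.245,-0.3,0],"turn":0.0717}]' 40; python3 -c "
from h import *
shift([.42,.08,.15],10.4)"
```

```text
clock: 0.98
position: [0.3541, -0.1993, 0.2312]
ee_rot: [0.996, 0.091, 0.0, 0.0]
ft_force: [0.4, 0.7, 0.1]
grip_width: 0.0
pos [ 0.3541 -0.1993  0.2312] yaw 10.45 shift [ 0.1155 -0.2627  0.0812] turn 0.0003 F [0.36 0.67 0.07] t 0.9833
```

```bash
python3 -m handwheel '[{"jaw":0,"delta_pos":[0.015,-0.034,0],"turn":0},{"jaw":0,"delta_pos":[0.03,-0.068,0],"turn":0},{"jaw":0,"delta_pos":[0.045,-0.102,0],"turn":0},{"jaw":0,"delta_pos":[0.06,-0.136,0.0],"turn":0},{"jaw":0,"delta_pos":[0.075,-0.17,0.02],"turn":0},{"jaw":0,"delta_pos":[0.09,-0.204,0.04],"turn":0},{"jaw":0,"delta_pos":[0.105,-0.238,0.06],"turn":0},{"jaw":0,"delta_pos":[0.1155,-0.26,0.08],"turn":0},{"jaw":0,"delta_pos":[0.1155,-0.26,0.08],"turn":0},{"jaw":0,"delta_pos":[0.1155,-0.26,0.08],"turn":0}]' 40
python3 - <<'E'
from h import *
shift([.42,.08,.04],10.4)
c=calibration('wrist');im=camera('wrist');cv2.imwrite('pics/w1.png',im[:,:,::-1])
shift([.42,.08,.04],10.4)
im=camera('top')[105:240,195:355,::-1]
cv2.imwrite("pics/t1.png",cv2.resize(im,None,fx=4.4,fy=4.4,interpolation=cv2.INTER_CUBIC))
E
```

```text
clock: 1.82
position: [0.4194, 0.0761, 0.1503]
ee_rot: [0.996, 0.092, -0.001, -0.0]
ft_force: [0.7, -1.2, 0.1]
grip_width: 0.005
pos [0.4194 0.0761 0.1503] yaw 10.58 shift [ 0.0015 -0.0036  0.1103] turn 0.001 F [ 0.69 -1.23  0.07] t 1.8167
pos [0.42   0.0749 0.1511] yaw 10.45 shift [ 0.0011 -0.005   0.1111] turn 0.0003 F [-0.43 -1.04  0.37] t 1.8667
```

View pics/w1.png

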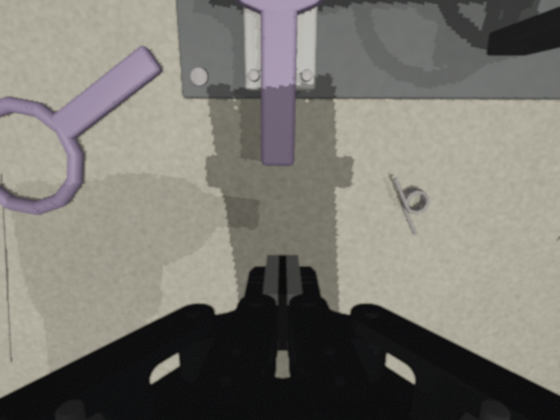

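View pics/t1.png

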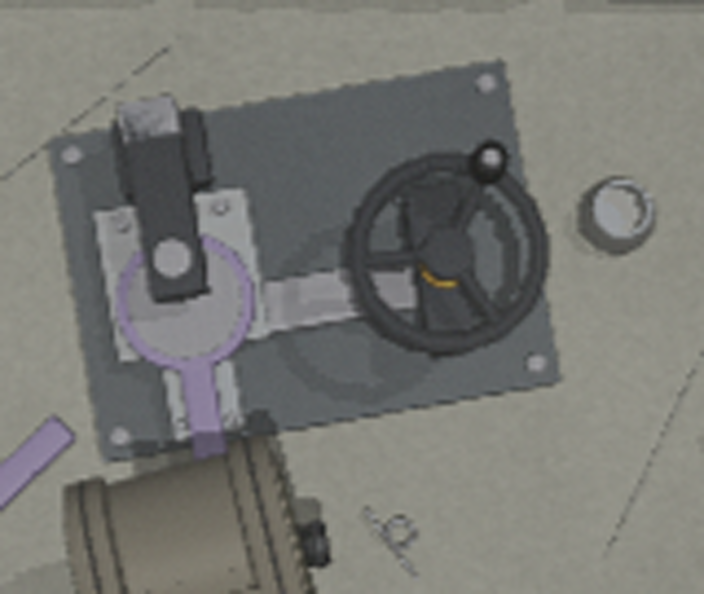

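The wrist view shows the handle end at (278,164), lying straight between the guide pins at (254,75) and (307,75). The fingers are shut at (283,258), and the spring at (413,199) is well clear.

Run:
```python
from h import *
for z in (.052,.058): print('end',ray('wrist',(278,164),z))
a=ray('wrist',(254,75),.055);b=ray('wrist',(307,75),.055);print('guide',a,b,np.linalg.norm(a-b),(a+b)/2)
print('handle mid at guides',ray('wrist',(280,75),.058))
print('plate corner',ray('wrist',(183,97),.012))
```

```text
end [0.45427747 0.08194247 0.052     ]
end [0.45513105 0.0820334  0.058     ]
guide [0.50766014 0.10700679 0.055     ] [0.51373045 0.07388787 0.055     ] 0.03367063619414373 [0.5106953  0.09044733 0.055     ]
handle mid at guides [0.51036221 0.09069614 0.058     ]
plate corner [0.48583147 0.16155183 0.012     ]
```

```bash
python3 -m handwheel '[{"jaw":0,"delta_pos":[0,-0.003,0.035],"turn":0},{"jaw":0,"delta_pos":[0,-0.003,0.07],"turn":0},{"jaw":0,"delta_pos":[0,-0.003,0.105],"turn":0},{"jaw":0,"delta_pos":[0,-0.003,0.105],"turn":0},{"jaw":0,"delta_pos":[0,-0.003,0.105],"turn":0}]'
python3 - <<'E'
from h import *
shift([.4718,.0893,.045],10.4)
im=camera('scene')[195:315,235:365,::-1]
cv2.imwrite("pics/s2.png",cv2.resize(im,None,fx=5,fy=5,interpolation=cv2.INTER_CUBIC))
im=camera('wrist');cv2.imwrite('pics/w2.png',im[:,:,::-1])
E
```

```text
clock: 2.33
position: [0.4191, 0.077, 0.0464]
ee_rot: [0.996, 0.09, -0.001, -0.0]
ft_force: [0.0, 1.2, -0.0]
grip_width: 0.001
pos [0.4191 0.077  0.0464] yaw 10.33 shift [ 0.054  -0.0026  0.0012] turn -0.0004 F [ 0.05  1.2  -0.04] t 2.3333
```

View pics/s2.png

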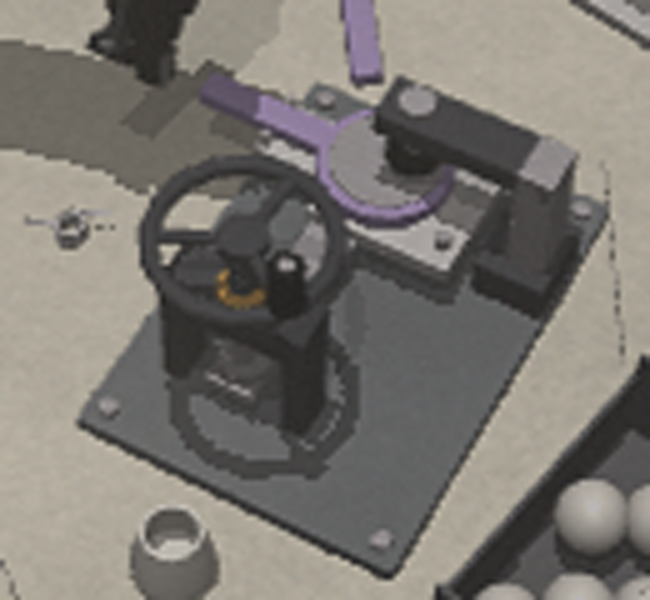

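View pics/w2.png

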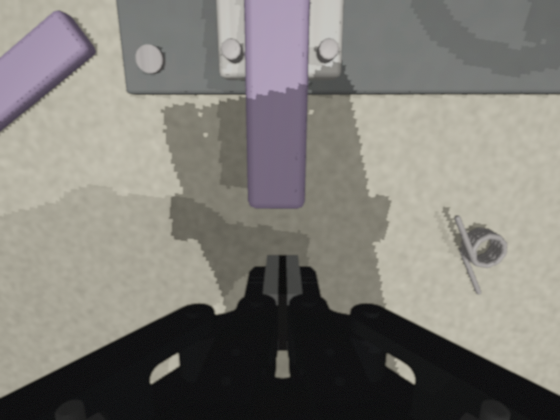

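```bash
python3 -m handwheel '[{"jaw":0,"delta_pos":[0.005,-0.0025,0.004],"turn":0},{"jaw":0,"delta_pos":[0.01,-0.0025,0.004],"turn":0},{"jaw":0,"delta_pos":[0.015,-0.0025,0.004],"turn":0},{"jaw":0,"delta_pos":[0.02,-0.0025,0.004],"turn":0},{"jaw":0,"delta_pos":[0.023,-0.0025,0.004],"turn":0},{"jaw":0,"delta_pos":[0.026,-0.0025,0.004],"turn":0},{"jaw":0,"delta_pos":[0.029,-0.0025,0.004],"turn":0}]'; python3 -m handwheel '[{"jaw":0,"delta_pos":[0.002,0,0],"turn":0},{"jaw":0,"delta_pos":[0.004,0,0],"turn":0}]';python3 -m handwheel '[{"jaw":0,"delta_pos":[0.002,0,0],"turn":0},{"jaw":0,"delta_pos":[0.004,0,0],"turn":0}]'
```

```text
clock: 3.02
position: [0.448, 0.0857, 0.0423]
ee_rot: [0.996, 0.091, -0.0, 0.0]
ft_force: [-1.3, -0.4, 0.9]
grip_width: -0.003
clock: 3.18
position: [0.4518, 0.0864, 0.0422]
ee_rot: [0.996, 0.091, -0.0, 0.0]
ft_force: [-0.8, -0.4, 0.4]
grip_width: -0.002
clock: 3.35
position: [0.4558, 0.0871, 0.0423]
ee_rot: [0.996, 0.091, -0.0, 0.0]
ft_force: [-0.2, 0.7, -0.4]
grip_width: -0.0
```

Run:
```python
from h import *
shift([.4718,.0893,.045],10.4)
im=camera('wrist');cv2.imwrite('pics/w3.png',im[:,:,::-1])
```

```text
pos [0.4558 0.0871 0.0423] yaw 10.4 shift [ 0.0161  0.0007 -0.0027] turn 0.0 F [-0.15  0.73 -0.41] t 3.35
```

View pics/w3.png

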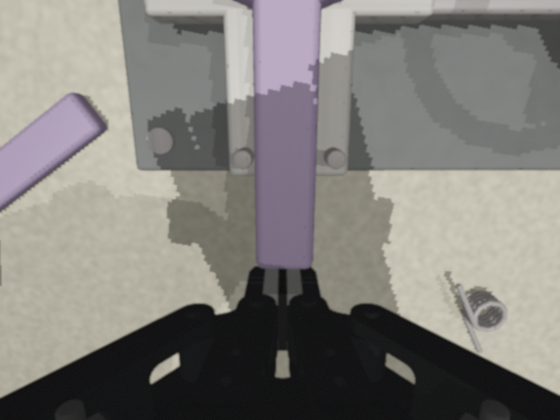

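The handle end at (285,266) now touches the fingertips at (283,268), centred between the guide pins.

```bash
python3 -m handwheel '[{"jaw":0,"delta_pos":[0.002,0,0],"turn":0},{"jaw":0,"delta_pos":[0.004,0,0],"turn":0}]';python3 -m handwheel '[{"jaw":0,"delta_pos":[0.0015,0,0],"turn":0},{"jaw":0,"delta_pos":[0.003,0,0],"turn":0}]'; python3 -m handwheel '[{"jaw":0,"delta_pos":[0.001,0,0],"turn":0},{"jaw":0,"delta_pos":[0.002,0,0],"turn":0}]'
```

```text
clock: 3.57
position: [0.4597, 0.0878, 0.0423]
ee_rot: [0.996, 0.091, -0.0, 0.0]
ft_force: [-0.6, -0.3, -0.6]
grip_width: -0.001
clock: 3.73
position: [0.4619, 0.0882, 0.0421]
ee_rot: [0.996, 0.091, -0.001, 0.0]
ft_force: [-10.8, -1.5, 7.7]
grip_width: 0.001
clock: 3.9
position: [0.4619, 0.0882, 0.0416]
ee_rot: [0.996, 0.091, -0.003, 0.001]
ft_force: [-16.1, -2.8, 9.7]
grip_width: 0.002
```

Run:
```python
from h import *
im=camera('wrist');cv2.imwrite('pics/w4.png',im[:,:,::-1])
im=camera('top')[105:240,195:355,::-1]
cv2.imwrite("pics/t4.png",cv2.resize(im,None,fx=4.4,fy=4.4,interpolation=cv2.INTER_CUBIC))
im=camera('scene')[195:315,235:365,::-1]
cv2.imwrite("pics/s4.png",cv2.resize(im,None,fx=5,fy=5,interpolation=cv2.INTER_CUBIC))
print(get_obs()['ft_force'])
```

```text
[-12.46423156  -2.60188326   7.7640458 ]
```

View pics/w4.png

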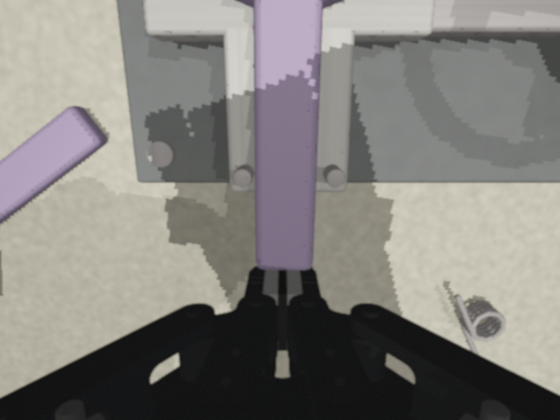

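View pics/t4.png

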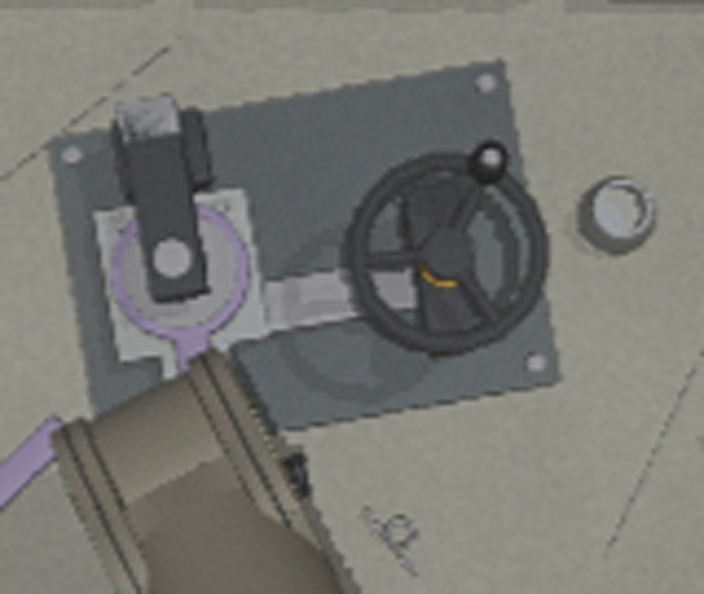

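View pics/s4.png

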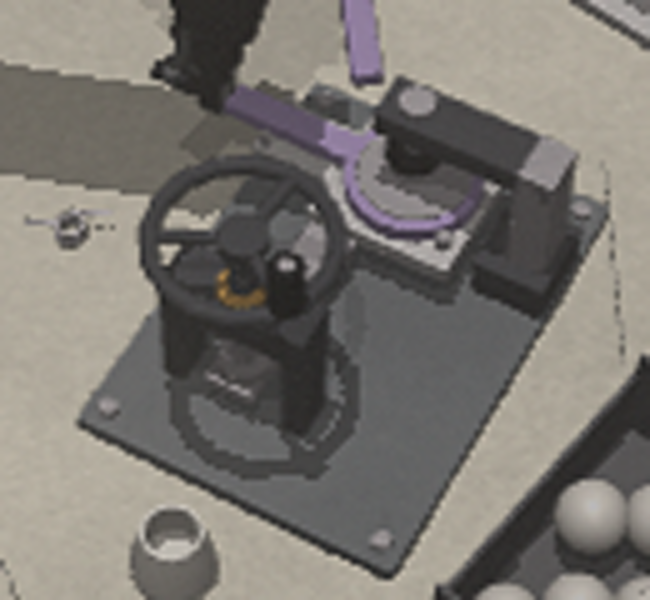

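The disc is now at crop (181,270), seated against the back pins, after about 20 mm of travel and with 12–16 N of resistance. I'll back off and then lift.

```bash
python3 -m handwheel '[{"jaw":0,"delta_pos":[-0.003,0,0],"turn":0},{"jaw":0,"delta_pos":[-0.008,0,0],"turn":0},{"jaw":0,"delta_pos":[-0.03,0,0],"turn":0},{"jaw":0,"delta_pos":[-0.05,0,-0.02],"turn":0},{"jaw":0,"delta_pos":[-0.05,0.01,-0.06],"turn":0},{"jaw":20,"delta_pos":[-0.05,0.02,-0.1],"turn":0},{"jaw":45,"delta_pos":[-0.05,0.03,-0.14],"turn":0},{"jaw":45,"delta_pos":[-0.05,0.05,-0.175],"turn":0},{"jaw":45,"delta_pos":[-0.04,0.08,-0.205],"turn":0}]'
python3 - <<'E'
from h import *
im=camera('wrist');cv2.imwrite('pics/w5.png',im[:,:,::-1])
im=camera('top')[105:240,195:355,::-1]
cv2.imwrite("pics/t5.png",cv2.resize(im,None,fx=4.4,fy=4.4,interpolation=cv2.INTER_CUBIC))
shift([.655,-.0763,.24],10.4)
E
```

```text
clock: 4.8
position: [0.4387, 0.005, 0.2496]
ee_rot: [0.996, 0.092, 0.002, 0.001]
ft_force: [1.9, 0.5, -0.5]
grip_width: 0.525
pos [4.423e-01 1.000e-04 2.506e-01] yaw 10.09 shift [0.196  0.1124 0.0126] turn -0.0017 F [-0.28  0.64 -1.28] t 4.9
```

View pics/w5.png

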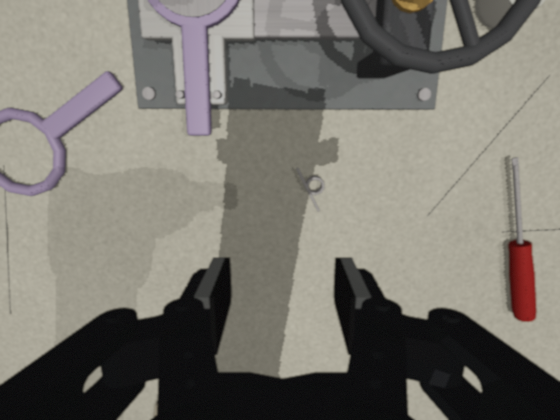

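View pics/t5.png

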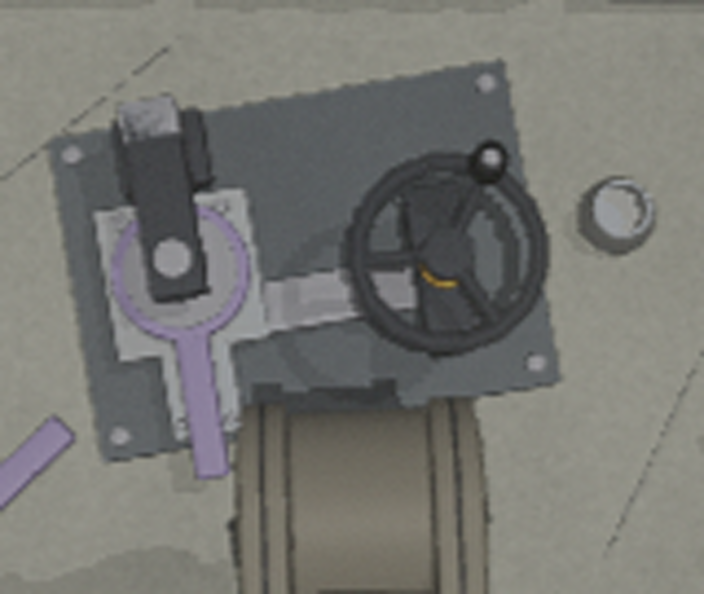

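The mirror stays home: disc at crop (181,270), handle end at (211,477). Next I'll move to a viewing standoff near the crank handle.

```bash
python3 -m handwheel '[{"jaw":45,"delta_pos":[0.02,0.02,-0.01],"turn":0},{"jaw":45,"delta_pos":[0.045,0.045,-0.015],"turn":0},{"jaw":45,"delta_pos":[0.07,0.07,-0.015],"turn":0},{"jaw":45,"delta_pos":[0.095,0.095,-0.015],"turn":0},{"jaw":45,"delta_pos":[0.116,0.112,-0.015],"turn":0},{"jaw":45,"delta_pos":[0.116,0.112,-0.015],"turn":0},{"jaw":45,"delta_pos":[0.116,0.112,-0.015],"turn":0}]'
python3 - <<'E'
from h import *
shift([.655,-.0763,.265],10.4)
im=camera('wrist');cv2.imwrite('pics/w6.png',im[:,:,::-1])
E
```

```text
clock: 5.48
position: [0.5737, -0.0852, 0.2596]
ee_rot: [0.996, 0.09, -0.001, -0.001]
ft_force: [0.3, -0.2, -0.6]
grip_width: 0.528
pos [ 0.5737 -0.0852  0.2596] yaw 10.37 shift [ 0.0816  0.0059 -0.0055] turn -0.0001 F [ 0.31 -0.21 -0.57] t 5.4833
```

View pics/w6.png

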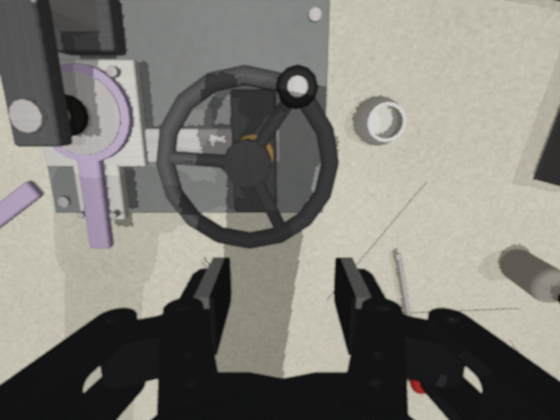

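The wrist view shows the handle top at (298,86), the hub at (248,163), and the rim centred near (248,155).

Run:
```python
from h import *
h=ray('wrist',(298,86),.211);hub=ray('wrist',(248.5,163),.173);print(h,hub,h-hub,np.linalg.norm((h-hub)[:2]))
# rim outer: left 158, right 338, top 66, bottom 247
a=[ray('wrist',p,.167) for p in ((158,158),(338,158),(247,66),(247,247))];print(np.mean(a,0),np.linalg.norm(a[0]-a[1]),np.linalg.norm(a[2]-a[3]))
shift([h[0],h[1],.265])
```

```text
[ 0.65548781 -0.07865201  0.211     ] [ 0.60588565 -0.05720309  0.173     ] [ 0.04960216 -0.02144891  0.038     ] 0.05404100219518458
[ 0.60653602 -0.05585521  0.167     ] 0.1199884587940333 0.12057205429399019
pos [ 0.5732 -0.0843  0.2602] yaw 10.45 shift [ 0.082   0.0093 -0.0048] turn None F [0.33 0.76 0.07] t 5.5333
```

```bash
python3 -m handwheel '[{"jaw":48,"delta_pos":[0.03,0.003,0],"turn":0},{"jaw":48,"delta_pos":[0.06,0.007,0],"turn":0},{"jaw":48,"delta_pos":[0.082,0.0085,0],"turn":0},{"jaw":48,"delta_pos":[0.082,0.0085,0.02],"turn":0},{"jaw":48,"delta_pos":[0.082,0.0085,0.04],"turn":0},{"jaw":48,"delta_pos":[0.082,0.0085,0.04],"turn":0}]'
python3 - <<'E'
from h import *
im=camera('wrist');cv2.imwrite('pics/w7.png',im[:,:,::-1])
shift([.6558,-.0778,.182],10.4)
E
```

```text
clock: 6.03
position: [0.6535, -0.0775, 0.2174]
ee_rot: [0.996, 0.092, -0.002, -0.0]
ft_force: [-0.4, -0.3, -0.7]
grip_width: 0.565
pos [ 0.6539 -0.0778  0.2197] yaw 10.48 shift [0.0019 0.0003 0.0377] turn 0.0005 F [-0.33  0.51 -0.27] t 6.0833
```

View pics/w7.png

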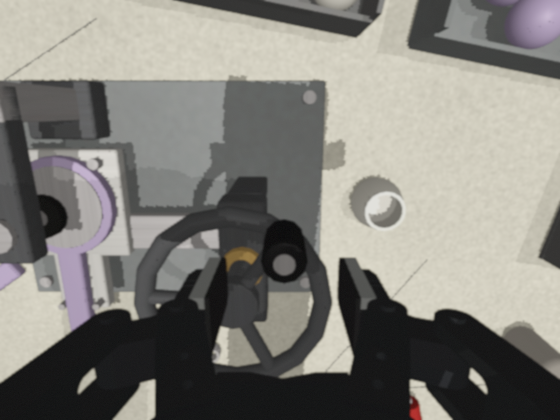

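The handle top is at (284,263), centred between the fingertips at (220,262) and (345,262). I'll descend and grip.

```bash
python3 -c "
from h import *
print(ray('wrist',(284,264),.211))"; python3 -m handwheel '[{"jaw":48,"delta_pos":[0.001,0,0.015],"turn":0},{"jaw":48,"delta_pos":[0.002,0,0.03],"turn":0},{"jaw":48,"delta_pos":[0.002,0,0.037],"turn":0},{"jaw":48,"delta_pos":[0.002,0,0.037],"turn":0}]' 40
python3 -c "
from h import *
im=camera('wrist');cv2.imwrite('pics/w8.png',im[:,:,::-1])"
```

```text
[ 0.65541503 -0.07971515  0.211     ]
clock: 6.42
position: [0.6567, -0.0782, 0.1839]
ee_rot: [0.996, 0.091, -0.001, 0.0]
ft_force: [0.3, -0.5, 0.2]
grip_width: 0.565
```

View pics/w8.png

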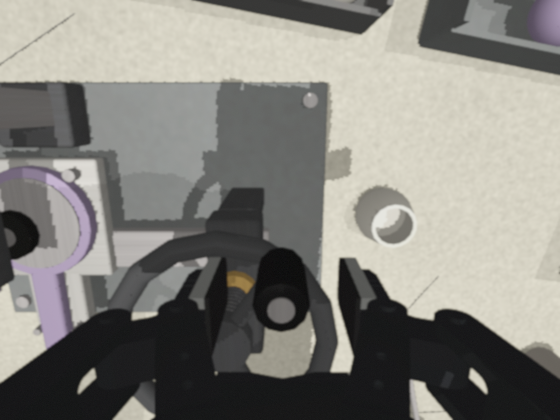

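```bash
python3 -m handwheel '[{"jaw":15,"delta_pos":[0,0,0],"turn":0},{"jaw":15,"delta_pos":[0,0,0],"turn":0},{"jaw":15,"delta_pos":[0,0,0],"turn":0},{"jaw":15,"delta_pos":[0,0,0],"turn":0},{"jaw":15,"delta_pos":[0,0,0],"turn":0}]' 40
python3 - <<'E'
from h import *
im=camera('wrist');cv2.imwrite('pics/w9.png',im[:,:,::-1])
o=get_obs();print(o['ft_force'],o['position'],o['torque'],o['clock'])
E
```

```text
clock: 6.88
position: [0.6578, -0.0776, 0.1857]
ee_rot: [0.996, 0.091, 0.001, -0.0]
ft_force: [-2.3, 1.3, 5.8]
grip_width: 0.242
[-2.58770869  2.18817751  6.4158145 ] [ 0.65785805 -0.07761064  0.18566846] [ 0.37904261  0.5354174  -0.0795033 ] 6.9333
```

View pics/w9.png

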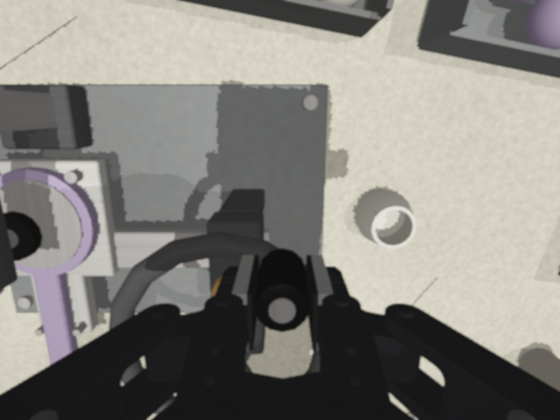

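Gripped: width 20.7 mm, with the handle centred between the pads at (283,295). Next I'll work out the arc in tool axes.

```bash
cat >> h.py <<'E'
def arc(ts,te,n,phi0=np.radians(-34.1),r=.055):
    for t in np.linspace(ts,te,n+1)[1:]:
        print(round(t,3),'[%.4f,%.4f,%.4f]'%(r*(np.cos(phi0+t)-np.cos(phi0+ts)),-r*(np.sin(phi0+t)-np.sin(phi0+ts)),-.004*(t-ts)))
def feel(phi):  # phi world angle of handle from hub
    o=get_obs();f=o['ft_force'];rad=np.array([np.cos(phi),np.sin(phi)]);tan=np.array([-rad[1],rad[0]])
    print('t',o['clock'],'tang',round(-f[:2]@tan,2),'rad',round(f[:2]@rad,2),'fz',round(f[2],2),np.round(o['position'],4))
E
python3 -c "
from h import *
arc(0,.5,8)"
```

```text
0.062 [0.0018,-0.0029,-0.0003]
0.125 [0.0035,-0.0059,-0.0005]
0.188 [0.0049,-0.0090,-0.0008]
0.25 [0.0062,-0.0122,-0.0010]
0.312 [0.0073,-0.0155,-0.0013]
0.375 [0.0081,-0.0188,-0.0015]
0.438 [0.0088,-0.0222,-0.0018]
0.5 [0.0092,-0.0256,-0.0020]
```

```bash
python3 -m handwheel '[{"jaw":15,"delta_pos":[0.0018,-0.0029,-0.0003],"turn":0},{"jaw":15,"delta_pos":[0.0035,-0.0059,-0.0005],"turn":0},{"jaw":15,"delta_pos":[0.0049,-0.0090,-0.0008],"turn":0},{"jaw":15,"delta_pos":[0.0062,-0.0122,-0.0010],"turn":0},{"jaw":15,"delta_pos":[0.0073,-0.0155,-0.0013],"turn":0},{"jaw":15,"delta_pos":[0.0081,-0.0188,-0.0015],"turn":0},{"jaw":15,"delta_pos":[0.0088,-0.0222,-0.0018],"turn":0},{"jaw":15,"delta_pos":[0.0092,-0.0256,-0.0020],"turn":0}]'
python3 - <<'E'
from h import *
feel(np.radians(-23.7)+.5)
arc(.5,1.3,10)
E
```

```text
clock: 7.6
position: [0.6625, -0.0535, 0.1875]
ee_rot: [0.996, 0.09, 0.001, 0.001]
ft_force: [-0.3, -4.6, 4.6]
grip_width: 0.24
t 7.6 tang 4.58 rad -0.65 fz 4.61 [ 0.6625 -0.0535  0.1875]
0.58 [0.0002,-0.0044,-0.0003]
0.66 [0.0001,-0.0088,-0.0006]
0.74 [-0.0003,-0.0132,-0.0010]
0.82 [-0.0011,-0.0175,-0.0013]
0.9 [-0.0023,-0.0217,-0.0016]
0.98 [-0.0038,-0.0259,-0.0019]
1.06 [-0.0056,-0.0299,-0.0022]
1.14 [-0.0077,-0.0337,-0.0026]
1.22 [-0.0101,-0.0374,-0.0029]
1.3 [-0.0129,-0.0409,-0.0032]
```

Tangential 4.6 N, so it's running free and the arc fits (radial force about 0). Continuing.

```bash
python3 -m handwheel '[{"jaw":15,"delta_pos":[0.0002,-0.0044,-0.0003],"turn":0},{"jaw":15,"delta_pos":[0.0001,-0.0088,-0.0006],"turn":0},{"jaw":15,"delta_pos":[-0.0003,-0.0132,-0.0010],"turn":0},{"jaw":15,"delta_pos":[-0.0011,-0.0175,-0.0013],"turn":0},{"jaw":15,"delta_pos":[-0.0023,-0.0217,-0.0016],"turn":0},{"jaw":15,"delta_pos":[-0.0038,-0.0259,-0.0019],"turn":0},{"jaw":15,"delta_pos":[-0.0056,-0.0299,-0.0022],"turn":0},{"jaw":15,"delta_pos":[-0.0077,-0.0337,-0.0026],"turn":0},{"jaw":15,"delta_pos":[-0.0101,-0.0374,-0.0029],"turn":0},{"jaw":15,"delta_pos":[-0.0129,-0.0409,-0.0032],"turn":0}]'
python3 - <<'E'
from h import *
feel(np.radians(-23.7)+1.3)
arc(1.3,2.1,10)
E
```

```text
clock: 8.43
position: [0.6435, -0.0138, 0.1909]
ee_rot: [0.996, 0.09, 0.003, 0.0]
ft_force: [6.7, -1.4, 1.4]
grip_width: 0.24
t 8.4333 tang 6.07 rad 3.13 fz 1.36 [ 0.6435 -0.0138  0.1909]
1.38 [-0.0030,-0.0032,-0.0003]
1.46 [-0.0062,-0.0062,-0.0006]
1.54 [-0.0097,-0.0089,-0.0010]
1.62 [-0.0133,-0.0114,-0.0013]
1.7 [-0.0172,-0.0135,-0.0016]
1.78 [-0.0212,-0.0153,-0.0019]
1.86 [-0.0253,-0.0168,-0.0022]
1.94 [-0.0296,-0.0180,-0.0026]
2.02 [-0.0339,-0.0188,-0.0029]
2.1 [-0.0383,-0.0192,-0.0032]
```

```bash
python3 -m handwheel '[{"jaw":15,"delta_pos":[-0.0030,-0.0032,-0.0003],"turn":0},{"jaw":15,"delta_pos":[-0.0062,-0.0062,-0.0006],"turn":0},{"jaw":15,"delta_pos":[-0.0097,-0.0089,-0.0010],"turn":0},{"jaw":15,"delta_pos":[-0.0133,-0.0114,-0.0013],"turn":0},{"jaw":15,"delta_pos":[-0.0172,-0.0135,-0.0016],"turn":0},{"jaw":15,"delta_pos":[-0.0212,-0.0153,-0.0019],"turn":0},{"jaw":15,"delta_pos":[-0.0253,-0.0168,-0.0022],"turn":0},{"jaw":15,"delta_pos":[-0.0296,-0.0180,-0.0026],"turn":0},{"jaw":15,"delta_pos":[-0.0339,-0.0188,-0.0029],"turn":0},{"jaw":15,"delta_pos":[-0.0383,-0.0192,-0.0032],"turn":0}]'
python3 - <<'E'
from h import *
feel(np.radians(-23.7)+2.1)
arc(2.1,2.7,8)
E
```

```text
clock: 9.27
position: [0.6021, -0.0006, 0.1941]
ee_rot: [0.996, 0.091, 0.002, -0.0]
ft_force: [4.0, 2.4, 2.0]
grip_width: 0.244
t 9.2667 tang 4.27 rad 1.88 fz 2.03 [ 6.021e-01 -6.000e-04  1.941e-01]
2.175 [-0.0041,-0.0001,-0.0003]
2.25 [-0.0082,0.0001,-0.0006]
2.325 [-0.0123,0.0006,-0.0009]
2.4 [-0.0164,0.0014,-0.0012]
2.475 [-0.0204,0.0025,-0.0015]
2.55 [-0.0242,0.0039,-0.0018]
2.625 [-0.0280,0.0056,-0.0021]
2.7 [-0.0316,0.0075,-0.0024]
```

```bash
python3 -m handwheel '[{"jaw":15,"delta_pos":[-0.0041,-0.0001,-0.0003],"turn":0},{"jaw":15,"delta_pos":[-0.0082,0.0001,-0.0006],"turn":0},{"jaw":15,"delta_pos":[-0.0123,0.0006,-0.0009],"turn":0},{"jaw":15,"delta_pos":[-0.0164,0.0014,-0.0012],"turn":0},{"jaw":15,"delta_pos":[-0.0204,0.0025,-0.0015],"turn":0},{"jaw":15,"delta_pos":[-0.0242,0.0039,-0.0018],"turn":0},{"jaw":15,"delta_pos":[-0.0280,0.0056,-0.0021],"turn":0},{"jaw":15,"delta_pos":[-0.0316,0.0075,-0.0024],"turn":0}]'
python3 - <<'E'
from h import *
feel(np.radians(-23.7)+2.7)
cv2.imwrite('pics/s10.png',cv2.resize(camera('scene')[180:310,240:370,::-1],None,fx=4.5,fy=4.5,interpolation=cv2.INTER_CUBIC))
feel(np.radians(-23.7)+2.7)
arc(2.7,3.0,5)
arc(3.0,3.3,5)
E
```

```text
clock: 9.93
position: [0.5721, -0.0132, 0.1964]
ee_rot: [0.996, 0.091, 0.002, -0.0]
ft_force: [3.8, 4.8, 2.3]
grip_width: 0.24
t 9.9333 tang 6.04 rad 1.15 fz 2.25 [ 0.5721 -0.0132  0.1964]
t 9.9833 tang 3.61 rad 3.54 fz 5.34 [ 0.5716 -0.0137  0.1964]
2.76 [-0.0028,0.0018,-0.0002]
2.82 [-0.0055,0.0037,-0.0005]
2.88 [-0.0080,0.0058,-0.0007]
2.94 [-0.0105,0.0080,-0.0010]
3.0 [-0.0127,0.0104,-0.0012]
3.06 [-0.0021,0.0025,-0.0002]
3.12 [-0.0041,0.0051,-0.0005]
3.18 [-0.0060,0.0079,-0.0007]
3.24 [-0.0076,0.0107,-0.0010]
3.3 [-0.0091,0.0137,-0.0012]
```

View pics/s10.png

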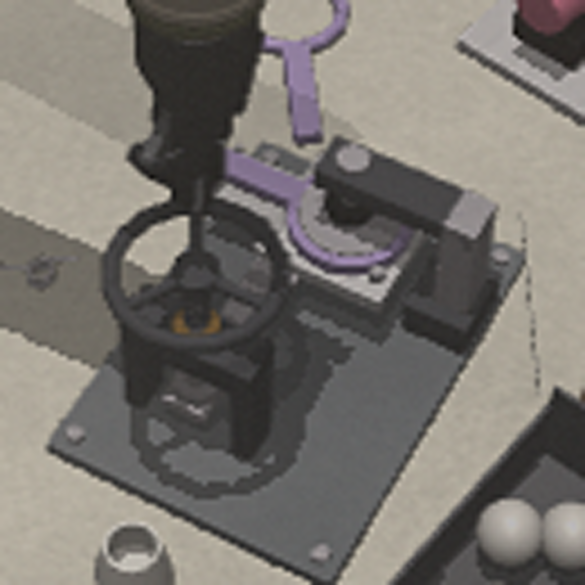

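The wheel has risen and the mirror is still under the foot with no contact yet. I'll shorten the steps and watch the feel.

```bash
python3 -m handwheel '[{"jaw":15,"delta_pos":[-0.0028,0.0018,-0.0002],"turn":0},{"jaw":15,"delta_pos":[-0.0055,0.0037,-0.0005],"turn":0},{"jaw":15,"delta_pos":[-0.0080,0.0058,-0.0007],"turn":0},{"jaw":15,"delta_pos":[-0.0105,0.0080,-0.0010],"turn":0},{"jaw":15,"delta_pos":[-0.0127,0.0104,-0.0012],"turn":0}]' >/dev/null
python3 -c "from h import *
feel(np.radians(-23.7)+3.0)"
python3 -m handwheel '[{"jaw":15,"delta_pos":[-0.0021,0.0025,-0.0002],"turn":0},{"jaw":15,"delta_pos":[-0.0041,0.0051,-0.0005],"turn":0},{"jaw":15,"delta_pos":[-0.0060,0.0079,-0.0007],"turn":0},{"jaw":15,"delta_pos":[-0.0076,0.0107,-0.0010],"turn":0},{"jaw":15,"delta_pos":[-0.0091,0.0137,-0.0012],"turn":0}]' >/dev/null
python3 -c "from h import *
feel(np.radians(-23.7)+3.3)
for a in (3.3,3.6,3.9,4.2): arc(a,a+.3,5)"
```

```text
t 10.4 tang 4.78 rad 2.37 fz 7.55 [ 0.5613 -0.0256  0.1976]
t 10.8167 tang 4.91 rad 2.39 fz 7.9 [ 0.5545 -0.0406  0.1987]
3.36 [-0.0013,0.0030,-0.0002]
3.42 [-0.0024,0.0061,-0.0005]
3.48 [-0.0034,0.0093,-0.0007]
3.54 [-0.0041,0.0125,-0.0010]
3.6 [-0.0046,0.0158,-0.0012]
3.66 [-0.0004,0.0033,-0.0002]
3.72 [-0.0005,0.0066,-0.0005]
3.78 [-0.0005,0.0099,-0.0007]
3.84 [-0.0002,0.0132,-0.0010]
3.9 [0.0002,0.0164,-0.0012]
3.96 [0.0006,0.0032,-0.0002]
4.02 [0.0015,0.0064,-0.0005]
4.08 [0.0025,0.0096,-0.0007]
4.14 [0.0037,0.0126,-0.0010]
4.2 [0.0051,0.0156,-0.0012]
4.26 [0.0016,0.0029,-0.0002]
4.32 [0.0033,0.0057,-0.0005]
4.38 [0.0052,0.0084,-0.0007]
4.44 [0.0073,0.0110,-0.0010]
4.5 [0.0095,0.0134,-0.0012]
```

```bash
python3 -m handwheel '[{"jaw":15,"delta_pos":[-0.0013,0.0030,-0.0003],"turn":0},{"jaw":15,"delta_pos":[-0.0024,0.0061,-0.0006],"turn":0},{"jaw":15,"delta_pos":[-0.0034,0.0093,-0.0009],"turn":0},{"jaw":15,"delta_pos":[-0.0041,0.0125,-0.0012],"turn":0},{"jaw":15,"delta_pos":[-0.0046,0.0158,-0.0015],"turn":0}]' >/dev/null
python3 -c "from h import *
feel(np.radians(-23.7)+3.6)"
python3 -m handwheel '[{"jaw":15,"delta_pos":[-0.0004,0.0033,-0.0003],"turn":0},{"jaw":15,"delta_pos":[-0.0005,0.0066,-0.0005],"turn":0},{"jaw":15,"delta_pos":[-0.0005,0.0099,-0.0007],"turn":0}]' >/dev/null
python3 -c "from h import *
feel(np.radians(-23.7)+3.78)"
python3 -m handwheel '[{"jaw":15,"delta_pos":[0.0003,0.0033,-0.0003],"turn":0},{"jaw":15,"delta_pos":[0.0007,0.0065,-0.0005],"turn":0}]' >/dev/null
python3 -c "from h import *
feel(np.radians(-23.7)+3.9)"
```

```text
t 11.2333 tang 3.69 rad 2.02 fz 7.18 [ 0.5525 -0.0573  0.1999]
t 11.4833 tang 5.12 rad 0.33 fz 7.94 [ 0.5538 -0.0672  0.2007]
t 11.65 tang 5.6 rad 1.62 fz 7.51 [ 0.5556 -0.0736  0.2012]
```

```bash
python3 -m handwheel '[{"jaw":15,"delta_pos":[0.0006,0.0032,-0.0003],"turn":0},{"jaw":15,"delta_pos":[0.0015,0.0064,-0.0006],"turn":0},{"jaw":15,"delta_pos":[0.0025,0.0096,-0.0008],"turn":0}]' >/dev/null
python3 -c "from h import *
feel(np.radians(-23.7)+4.08)"
python3 -m handwheel '[{"jaw":15,"delta_pos":[0.0012,0.0030,-0.0003],"turn":0},{"jaw":15,"delta_pos":[0.0026,0.0060,-0.0005],"turn":0}]' >/dev/null
python3 -c "from h import *
feel(np.radians(-23.7)+4.2)"
python3 -m handwheel '[{"jaw":15,"delta_pos":[0.0016,0.0029,-0.0003],"turn":0},{"jaw":15,"delta_pos":[0.0033,0.0057,-0.0005],"turn":0}]' >/dev/null
python3 -c "from h import *
feel(np.radians(-23.7)+4.32)
im=camera('scene')[180:310,240:370,::-1]
cv2.imwrite('pics/s11.png',cv2.resize(im,None,fx=4.5,fy=4.5,interpolation=cv2.INTER_CUBIC))
feel(np.radians(-23.7)+4.32)
for a in (4.32,4.44,4.56,4.68,4.8,4.92): arc(a,a+.12,2)"
```

```text
t 11.9 tang 5.84 rad -0.24 fz 6.97 [ 0.5598 -0.0827  0.2019]
t 12.0667 tang 5.53 rad -0.17 fz 8.18 [ 0.5634 -0.0882  0.2024]
t 12.2333 tang 6.09 rad 0.19 fz 6.83 [ 0.5676 -0.0932  0.2029]
t 12.2833 tang 4.49 rad -1.67 fz 7.87 [ 0.568  -0.0937  0.2029]
4.38 [0.0019,0.0027,-0.0002]
4.44 [0.0040,0.0053,-0.0005]
4.5 [0.0022,0.0025,-0.0002]
4.56 [0.0046,0.0048,-0.0005]
4.62 [0.0025,0.0022,-0.0002]
4.68 [0.0051,0.0042,-0.0005]
4.74 [0.0027,0.0019,-0.0002]
4.8 [0.0056,0.0035,-0.0005]
4.86 [0.0029,0.0015,-0.0002]
4.92 [0.0059,0.0029,-0.0005]
4.98 [0.0031,0.0012,-0.0002]
5.04 [0.0062,0.0021,-0.0005]
```

View pics/s11.png

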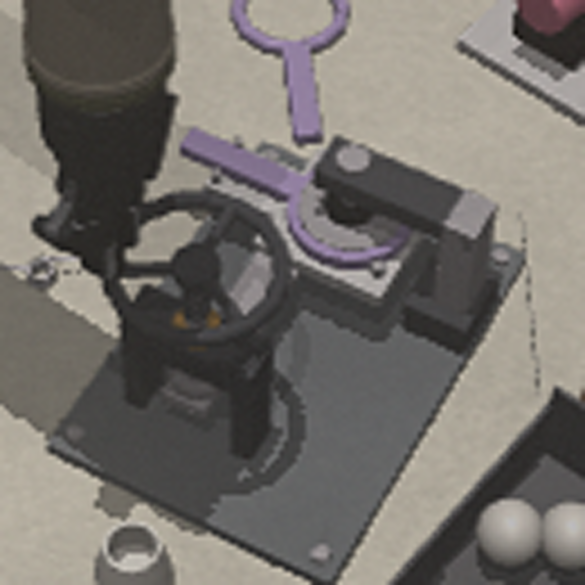

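```bash
python3 -m handwheel '[{"jaw":15,"delta_pos":[0.0019,0.0027,-0.0003],"turn":0},{"jaw":15,"delta_pos":[0.0040,0.0053,-0.0005],"turn":0}]' >/dev/null
python3 -c "from h import *
feel(np.radians(-23.7)+4.44)"
python3 -m handwheel '[{"jaw":15,"delta_pos":[0.0022,0.0025,-0.0003],"turn":0},{"jaw":15,"delta_pos":[0.0046,0.0048,-0.0005],"turn":0}]' >/dev/null
python3 -c "from h import *
feel(np.radians(-23.7)+4.56)"
```

```text
t 12.45 tang 5.41 rad -1.2 fz 7.06 [ 0.5723 -0.0976  0.2033]
t 12.6167 tang 6.54 rad -1.08 fz 8.37 [ 0.5777 -0.1015  0.2038]
```

```bash
python3 -m handwheel '[{"jaw":15,"delta_pos":[0.0025,0.0022,-0.0003],"turn":0},{"jaw":15,"delta_pos":[0.0051,0.0042,-0.0005],"turn":0}]' >/dev/null
python3 -c "from h import *
feel(np.radians(-23.7)+4.68)
im0=cv2.imread('pics/scene0.png')
im=camera('scene')[:,:,::-1]; cv2.imwrite('pics/s12full.png',im)
cv2.imwrite('pics/s12.png',cv2.resize(im[205:270,295:360],None,fx=9,fy=9,interpolation=cv2.INTER_CUBIC))
feel(np.radians(-23.7)+4.68)"
```

```text
t 12.7833 tang 7.2 rad -2.02 fz 8.71 [ 0.5833 -0.1047  0.2043]
t 12.8333 tang 5.65 rad -1.82 fz 7.98 [ 0.5838 -0.1049  0.2043]
```

View pics/s12.png

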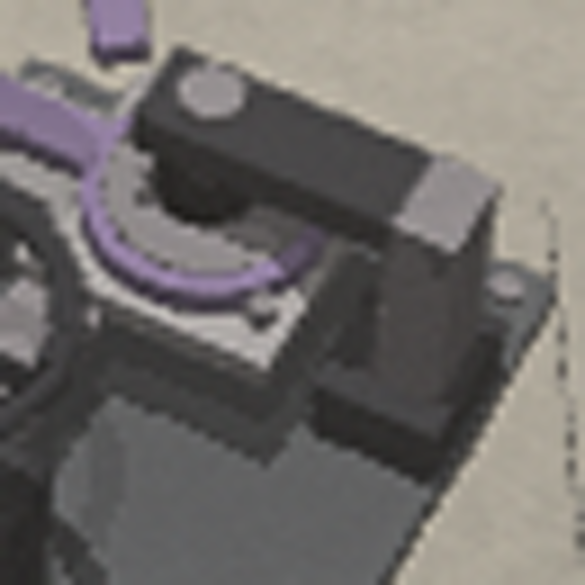

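The feel is rising (7.2 N against about 4.9 N free). I'll pause and average the at-rest feel.

```bash
for i in 1 2 3 4 5 6; do python3 -m handwheel '[{"jaw":15,"delta_pos":[0,0,0],"turn":0}]' >/dev/null; python3 -c "from h import *
feel(np.radians(-23.7)+4.68)"; done
```

```text
t 12.9167 tang 3.48 rad -1.11 fz 6.48 [ 0.5837 -0.1049  0.2043]
t 13.0 tang 4.23 rad -2.04 fz 6.2 [ 0.5837 -0.1049  0.2043]
t 13.0833 tang 3.3 rad -2.16 fz 6.38 [ 0.5838 -0.1049  0.2043]
t 13.1667 tang 3.42 rad -1.03 fz 6.16 [ 0.5837 -0.1049  0.2044]
t 13.25 tang 3.44 rad -1.68 fz 5.87 [ 0.5838 -0.1049  0.2043]
t 13.3333 tang 4.2 rad -2.04 fz 6.24 [ 0.5837 -0.1049  0.2043]
```

```bash
python3 -m handwheel '[{"jaw":15,"delta_pos":[0.0027,0.0019,-0.0002],"turn":0},{"jaw":15,"delta_pos":[0.0056,0.0035,-0.0005],"turn":0},{"jaw":15,"delta_pos":[0.0085,0.0050,-0.0007],"turn":0}]' >/dev/null;  python3 -c "from h import *
feel(np.radians(-23.7)+4.86)"; for i in 1 2 3 4 5 6 7; do python3 -m handwheel '[{"jaw":15,"delta_pos":[0,0,0],"turn":0}]' >/dev/null; python3 -c "from h import *
feel(np.radians(-23.7)+4.86)"; done
```

```text
t 13.5833 tang 7.62 rad -2.24 fz 8.99 [ 0.5924 -0.1082  0.205 ]
t 13.6667 tang 4.73 rad -2.37 fz 8.84 [ 0.5928 -0.1083  0.205 ]
t 13.75 tang 4.9 rad -2.04 fz 7.05 [ 0.5928 -0.1083  0.205 ]
t 13.8333 tang 4.39 rad -2.35 fz 7.25 [ 0.5928 -0.1083  0.205 ]
t 13.9167 tang 4.74 rad -1.2 fz 7.2 [ 0.5928 -0.1083  0.205 ]
t 14.0 tang 4.31 rad -2.49 fz 7.07 [ 0.5928 -0.1083  0.205 ]
t 14.0833 tang 4.31 rad -2.17 fz 7.11 [ 0.5928 -0.1083  0.205 ]
t 14.1667 tang 5.36 rad -3.18 fz 7.67 [ 0.5928 -0.1083  0.205 ]
```

At-rest feel is about 4.7 N, roughly 2.9 N above the free at-rest value, so the nip is about 40 N. I'll release and retreat upward.

```bash
python3 -m handwheel '[{"jaw":26,"delta_pos":[0,0,0],"turn":0},{"jaw":35,"delta_pos":[0,0,0],"turn":0},{"jaw":48,"delta_pos":[0,0,0],"turn":0},{"jaw":48,"delta_pos":[0,0,0],"turn":0},{"jaw":48,"delta_pos":[0,0,0],"turn":0}]'
python3 -c "from h import *
cv2.imwrite('pics/w13.png',camera('wrist')[:,:,::-1]); feel(0)"
```

```text
clock: 14.58
position: [0.5927, -0.1095, 0.2038]
ee_rot: [0.996, 0.091, -0.0, 0.0]
ft_force: [0.9, 0.4, 0.7]
grip_width: 0.563
t 14.6333 tang 0.39 rad 0.26 fz -0.57 [ 0.5927 -0.1094  0.2038]
```

View pics/w13.png

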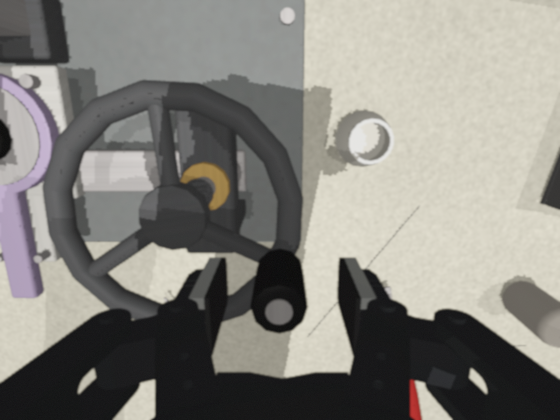

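The crank handle at (279,312) stayed put and is free of the pads on both sides, so the wheel held. Lifting straight up.

```bash
python3 -m handwheel '[{"jaw":48,"delta_pos":[0,0,-0.02],"turn":0},{"jaw":48,"delta_pos":[0,0,-0.045],"turn":0},{"jaw":48,"delta_pos":[0,0,-0.08],"turn":0},{"jaw":48,"delta_pos":[-0.02,0.01,-0.11],"turn":0},{"jaw":48,"delta_pos":[-0.05,0.02,-0.11],"turn":0},{"jaw":48,"delta_pos":[-0.09,0.03,-0.11],"turn":0},{"jaw":48,"delta_pos":[-0.12,0.03,-0.11],"turn":0},{"jaw":48,"delta_pos":[-0.12,0.03,-0.11],"turn":0},{"jaw":48,"delta_pos":[-0.12,0.03,-0.11],"turn":0}]'
python3 - <<'E'
from h import *
feel(0)
im=camera('top')[:,:,::-1];cv2.imwrite('pics/t14.png',im)
im=camera('scene')[:,:,::-1];a=cv2.resize(im[195:315,235:365],None,fx=4.5,fy=4.5,interpolation=cv2.INTER_CUBIC);cv2.imwrite('pics/s14.png',a)
im=camera('wrist')[:,:,::-1];cv2.imwrite('pics/w14.png',im)
E
```

```text
clock: 15.38
position: [0.4791, -0.1614, 0.3145]
ee_rot: [0.996, 0.089, 0.0, 0.001]
ft_force: [-0.1, 0.8, -1.3]
grip_width: 0.56
t 15.3833 tang -0.8 rad -0.11 fz -1.33 [ 0.4791 -0.1614  0.3145]
```

View pics/t14.png

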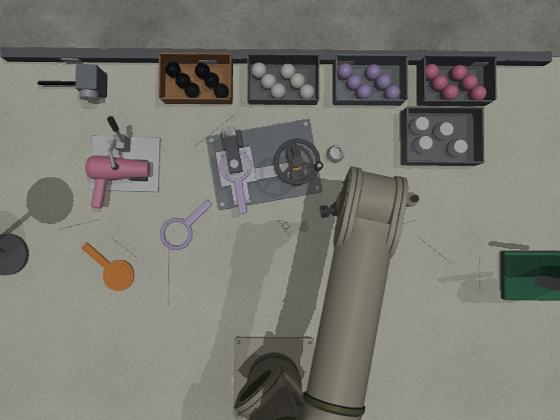

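View pics/s14.png

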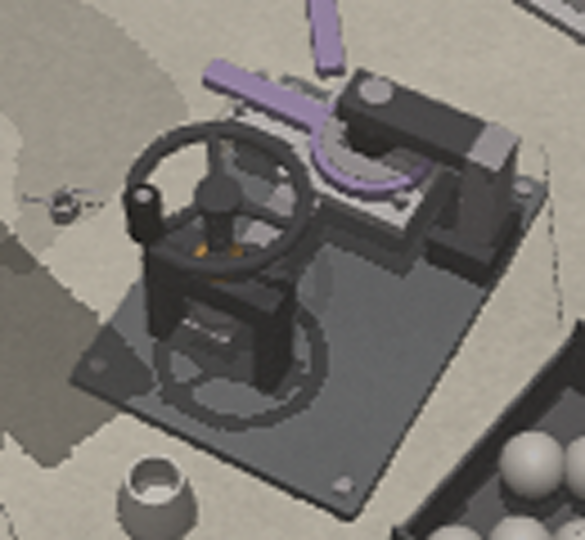

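View pics/w14.png

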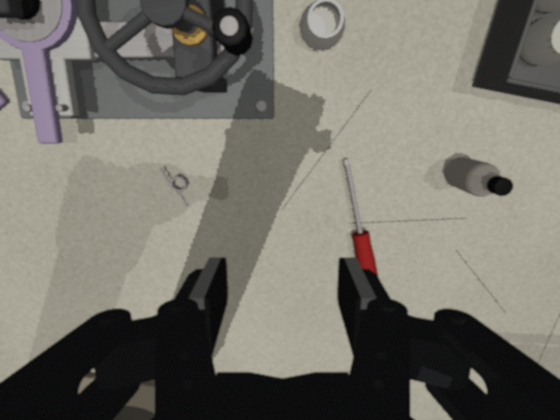

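The parts stand where they were: nozzle at (335,154), spring at (285,226), frame at (177,233), and the driver and bottle in the wrist view. The mirror is still home under the foot. A quick numeric check of the wheel angle before handing in.

Run:
```python
from h import *
h=ray('top',(318.8,165.3),.2305);d=h[:2]-[.6062,-.0555];print(h,np.degrees(np.arctan2(d[1],d[0]))%360,'expect 254.7')
h=ray('wrist',(230,25),.2305);d=h[:2]-[.6062,-.0555];print(h,np.degrees(np.arctan2(d[1],d[0]))%360)
hand_in()
```

```text
[ 0.59038793 -0.10928583  0.2305    ] 253.61760462272176 expect 254.7
[ 0.59136223 -0.10994718  0.2305    ] 254.7561033713636
the job is handed in; nothing more can be done
```

I pushed the mirror home against the back stop pins, then gripped the crank handle and turned the wheel about 4.86 rad anticlockwise, following it as it rose. I then let go and handed the job in at about 15.5 s.

- **Mirror home:** it stopped firmly against the pins with about 12–16 N on the wrist. It was still seated there in the pictures after the push and after the release.
- **Nip:** the wheel took about 7.6 N moving and 4.7 N at rest, against roughly 4.9 N and 1.9 N running free (the free at-rest value is worked out from your 3 N figure, not measured). That puts the nip at about 40 N; it was judged by feel only, and single readings scatter by about 1 N.
- **Wheel held after release:** the crank angle in the last pictures was 253.6° (top camera) and 254.8° (wrist camera), against 254.7° expected.
- **Robot clear:** the wrist force is near zero and the arm is well away from the press.
- **Bystanders:** the nozzle, spring, frame, bottle and driver look unmoved by eye.

No check failed. During the push the wrist also showed up to about 10 N upward, and gripping the crank showed 6–9 N, but neither left a visible effect.

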